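# Hang the grater on the swinging hook

## Task

Hang the small steel box grater by its handle on the empty middle hook of the rack, which is still swinging. With the grater in hand, gently press its handle bar against the hook's shank, push the hook back and hold it steady against the lower rail for a second, then slide the bar down the shank into the hook. Let the hook swing back to hang straight down before letting go gently, leave the grater hanging still, and do not push hard on the rack or upset anything else.

Things in the scene. Friction and masses are not known exactly. Their poses are not given: they have to be found in the camera images.
- grater: Small four-sided steel box grater, loose, 0.12-0.2 kg, standing upright. Origin under its foot, z up. Body tapers from 50 x 64 mm (x by y) at z = 10 to 42 x 56 at z = 112 mm, closed to touch; black foot rim 52 x 66 mm, black top 44 x 58 mm up to z = 120 mm. On top an arched handle. Fore and aft alike but for the grating holes.
- grater_bar (a point): Middle of the top bar of the grater's handle: 8 mm round steel, centre line 171 mm above the foot, 28 mm straight length along the grater's y. Legs at y = -22 and +22 mm, down to the body's top at z = 120 mm: under the bar is an opening 47 mm high and 36 mm wide, open along x.
- grater_grip (a point): Where to put the tool point: x = -14, y = 0, z = 60 mm in the grater. The handle leaves no room for a hand from straight above: come from the grater's -x side (or the +x side, mirrored) tilted 45 degrees, and close on the two y sides, 60 mm apart; the 14 mm keep the hand's body clear of the top edge.
- rack: Fixed steel rack. Origin on the worktop right below the middle of its upper rail; rails along its y, its front (-x) looks to the robot's right, where the grater stands. Upper rail 13 mm thick, centre line at z = 335 mm, y = -225 to +225 mm, a post at each end. Hooks hang from it at y = -150 (slotted turner), 0 (empty) and +150 mm (ladle). Rack and hooks take at most 6 N from grater or robot.
- hook (a joint): Swing of the empty hook about the upper rail, rad: 0 with the shank upright (so it hangs when loaded), positive back (to the rack's +x). Almost frictionless: starts 0.2-0.3 forward and swings about -0.08 (rest when empty), period 0.55 s, for half a minute and more. Behind it runs the lower rail (12 mm thick, black rubber sleeve, 36 mm below the upper one).
- rack_slot (a point): Middle of the lower rail's adjusting range: 30 mm behind (+x) and 36 mm below the upper rail. The rail stands in slotted brackets up to 4 mm nearer or farther, so that a hook pushed back meets it anywhere from 0.16 to 0.36 rad: found by feel only. Pressing the hook on to it with 1 to 4 N is right; below 0.6 N it is not held. A hook alone leans on a bar with 0.35 N at most.
- hook_pivot (a point): On the upper rail's centre line in the middle hook: its swing axis. Turns with the hook: x back, z up. In this frame the hook (80 g, 7 mm round wire, a J in x-z) has a straight shank with its centre line at x = +10.5 mm, z = -26 to -90 mm, then a half-round bend forward, lowest underside z = -105 mm, and an upturned point.
- hook_seat (a point): Centre of the 8 mm bar when seated in the bend of the middle hook: 94 mm below the pivot. Turns with the hook: x back, z up along the shank. Seated: bar within 6 mm in height, 9 mm fore and aft.
- hook_tip (a point): Top of the upturned point of the middle hook: in the hook's frame 13 mm in front of (-x) and 14 mm above the seat. The mouth between point and shank is 15 mm wide and open to the top: a bar comes in over the point, then down.
- ladle (a joint): Swing (rad, 0 at the start, positive back) of the ladle on the hook at y = +150 mm of the rack; it reaches 200 mm below its hook, its 72 mm bowl forward to 70 mm in front of the rail. Not to swing by more than 0.3.
- turner (a joint): Swing (rad, 0 at the start, positive back) of the slotted turner on the hook at y = -150 mm, 72 mm wide, reaching 210 mm below its hook. Not to swing by more than 0.3.
- mill: Bystander: turned dark wood pepper mill, 54 mm wide, 120 mm tall, origin under its foot. Not to be moved by more than 40 mm.
- mug: Bystander: white mug, 80 mm wide, 90 mm tall, handle at its +y, origin under its foot. Not to be moved by more than 40 mm.
- spice_jar: Bystander: amber jar, 44 mm wide, 85 mm tall. Not to be moved by more than 40 mm.
- oil_bottle: Bystander: green bottle, 60 mm wide, 200 mm tall, behind the rack. Not to be moved by more than 40 mm.
- bowl: Bystander: small blue bowl, 110 mm wide, 45 mm tall. Not to be moved by more than 40 mm.
- spoon: Bystander: wooden spoon, 240 mm long, lying on the hob. Not to be moved by more than 40 mm.

How it is judged (in metres and radians):
On the way, in this order (a step that is already met when the one before it is completed fails the run):
1. the grater's bar, above the hook's bend, holds the hook still, pressed back on to the lower rail, for half a second (value of joint hook above 0.12 rad and velocity of joint hook between -0.15 and 0.15 rad/s and contact force between grater and rack above 0.6 N and z of grater_bar in the frame of hook_seat above 0.01 m), for 0.5 s.
2. the bar is down in the bend of the hook while the hook is still held back (z of grater_bar in the frame of hook_seat between -0.006 and 0.005 m and x of grater_bar in the frame of hook_seat between -0.009 and 0.009 m and value of joint hook above 0.06 rad), for 0.2 s.
At the end, for the whole second after the job is handed in: The grater hangs upright (within 0.15 rad) by its handle bar in the bend of the middle hook (bar within 6 mm of its seat in height, 9 mm fore and aft), the hook within 0.08 rad of straight down, the grater slower than 0.06 m/s, let go (z of grater_bar in the frame of hook_seat between -0.006 and 0.006 m and x of grater_bar in the frame of hook_seat between -0.009 and 0.009 m and value of joint hook between -0.08 and 0.08 rad and angle between grater's own z axis and vertical below 0.15 rad and linear speed of grater below 0.06 m/s); the robot touches nothing.
It fails at once if more than 6 N between the grater and the rack or its hooks (contact force between grater and rack above 6 N).
It fails at once if more than 6 N between the robot and the rack or its hooks (contact force between any of the arm, the fingers and rack above 6 N).
It fails at once if a hanging utensil swung by more than 0.3 rad (value of joint any of ladle, turner above 0.3 rad or value of joint any of ladle, turner below -0.3 rad).
It fails at once if something else on the worktop moved by more than 40 mm (distance of any of mill, mug, spice_jar, oil_bottle, bowl, spoon from where it was at the start of the episode above 0.04 m).
It also fails if it takes over 72 s, if anything falls off the work surface, if the arm or the gripper's body presses on something with over 40 N, if the wrist force passes 120 N, or if a joint passes its speed limit or range.

## Robot

A 6-joint arm with a two-finger parallel gripper is mounted at the origin on the work surface. World frame = base frame: x ahead of the robot, y to its left, z up, the work surface at z = 0. Lengths are in m, angles in degrees, forces in N, time in s.
With the tool pointing down it reaches from about 0.4 to 0.825 m from the base axis. Payload 7 kg.
Tool frame: the origin (TCP) lies between the finger pads, 19 mm behind the fingertips; this is the grasp point; z points along the fingers, y is the line along which they close (so a half turn about z gives the same grasp; the last joint's range is limited). The gripper opens to 88 mm and grips with 3 to 60 N. Pads are 19 mm wide; open, the fingers measure 130 mm over their backs; the gripper's body (78 mm by 193 mm) begins 47 mm behind the grasp point.
Start: joints at [-56.717, 20.546, 0.682, 0, -70.136, -16.507], TCP at [0.195, -0.646, 0.245] pointing down, gripper open.
Joint ranges: [-176.03, 176.03], [-82.01, 121.73], [-58.28, 71.71], [-173.87, 95.51], [-174.79, -0.11], [-173.66, 173.66]. Speed limits (degrees/s): [136.94, 136.94, 172.46, 180, 180, 180].

## Interface

Orientations are given as [roll, pitch, yaw] about the fixed x, y, z axes, in that order (R = Rz(yaw) Ry(pitch) Rx(roll)).
In Python, from plant import ctrl gives the robot as it stands.
- The arm moves only by the tool arm_command, never from a script. Its argument "steps" is a list of rows, each an object with "translation": the shift along the tool's x, y, z in mm, a list of three; "rotation": the turn, a rotation vector about the tool's x, y, z in units of 5 degrees (1.0 is 5 degrees), a list of three; "claw": the finger opening in mm, from 0 to 87.6. In form: [{"translation": [x, y, z], "rotation": [rx, ry, rz], "claw": claw}, ...]. A call has 1 to 5 rows; each row is the pose to reach, as a shift and turn from the pose commanded when the call began, along the tool's axes at that moment; what a row does not reach only later rows make up. A row lasts 1/10 s, in which the tool goes at most 50 mm and 8.59 degrees, less where a joint would pass 70% of its speed; a pose out of reach is approached as far as the arm can. A call with a gripper value outside its range is refused whole. The fingers move at their own pace and stop on an object; the grip force is fixed at half the most. Time passes only in rows, so rows that repeat a pose let the fingers close. It gives the time, the measured TCP pose, the force, the opening and the grip force at its end, in the units of the state.
- ctrl.get_obs(): the state, without advancing time (a new reading comes with each control period).
- ctrl.snapshot(name): name is "scene" or "top" or "wrist"; returns (picture, depth): 384x512x3 uint8, red, green, blue; 384x512 float32, m along the optical axis (not along the pixel's ray), 0 where there is no reading.
- ctrl.calibration(name): a dict with "vertical_fov" (degrees; the focal length in pixels is half the picture's height over the tangent of half this angle, whatever the lens; pixels are square), "cx", "cy" (the principal point, pixels), "k1" (the pictures are not rectified: a ray, as slopes to the right and down, at radius r is drawn at 1 + k1 r^2 times it, then the intrinsics apply), "rvec" (rotation vector, rad) and "tvec" (3), from world to camera coordinates, as OpenCV has them; the wrist camera has in their place "hand_eye" (4x4, takes a point from camera to tool coordinates, whose origin is the TCP and whose axes are the flange's). Camera axes: x right, y down, z forward; pixel columns grow to the right and rows downward; lengths in m; the calibration is good to about 2 mm. A picture is of the moment at which its call begins: read the wrist's pose just before it. calibration takes no time and is no camera call.
- ctrl.close_job(): hands the job in; it is judged then, once.
The state is a dict: "clock": time; "joint_pos": joint angles; "qvel": joint speeds; "tau": joint torques, N m; "tool_pos": TCP position; "orientation": TCP orientation; "force": force on the tool from outside, world axes, zero at the start; "moment": the same for the moment, N m; "opening": finger opening in m; "gripper_force": force on a finger pad.
Only numpy, scipy, OpenCV 4.12 (cv2) and the standard library are available. Lean on these libraries where they do the work, as an engineer would, in place of code of your own. Each camera call takes 0.05 s, during which the arm holds its last target. There are 200 camera calls.

## Working session

There is one attempt and no reset: what is moved stays moved. The work goes in short steps, Python scripts to look and compute and a tool call to move; the robot and the scene stay as the last step left them, time stands still between calls to the robot, and variables do not carry over. Pictures are saved under pics/ and viewed, at most 10 in all, crops included, and the job is handed in when it is done.

Besides the shell and the picture viewer there is one more tool, called by a JSON object that holds its "api" and its "payload". arm_command: Moves the arm, as the interface text tells. Its arguments: {"type":"object","properties":{"steps":{"type":"array"}},"required":["steps"]}

```bash
mkdir -p pics; ls
cat > h.py <<'E'
import numpy as np, cv2
from plant import ctrl
from scipy.spatial.transform import Rotation as R
def snap(n,f=None):
    o=ctrl.get_obs(); im,d=ctrl.snapshot(n)
    if f: cv2.imwrite('pics/'+f,im[:,:,::-1])
    return o,im,d
def cam(n,o=None):
    c=ctrl.calibration(n); f=192/np.tan(np.radians(c['vertical_fov'])/2)
    K=np.array([[f,0,c['cx']],[0,f,c['cy']],[0,0,1.]]); D=np.array([c['k1'],0,0,0,0.])
    if n=='wrist':
        X=np.array(c['hand_eye']); T=np.eye(4); T[:3,:3]=R.from_euler('xyz',o['orientation'],degrees=True).as_matrix(); T[:3,3]=o['tool_pos']
        C=T@X
    else:
        C=np.eye(4); r=cv2.Rodrigues(np.array(c['rvec'],float))[0]; C[:3,:3]=r.T; C[:3,3]=-r.T@np.array(c['tvec']).ravel()
    return K,D,C
def pts(uv,d,K,D,C):   # uv Nx2, depth N -> world
    uv=np.asarray(uv,float).reshape(-1,1,2); n=cv2.undistortPoints(uv,K,D)[:,0]
    d=np.asarray(d).reshape(-1,1); return np.hstack([n*d,d])@C[:3,:3].T+C[:3,3]
def cloud(n,o,d):
    K,D,C=cam(n,o); v,u=np.mgrid[0:384,0:512]; P=pts(np.stack([u,v],-1).reshape(-1,2),d.reshape(-1),K,D,C).reshape(384,512,3)
    P[d==0]=np.nan; return P
def proj(Pw,K,D,C):
    Pc=(np.asarray(Pw,float).reshape(-1,3)-C[:3,3])@C[:3,:3]
    return cv2.projectPoints(Pc,np.zeros(3),np.zeros(3),K,D)[0][:,0]
E
python3 - <<'E'
from h import *
print(ctrl.get_obs())
for n in('scene','top'):
    o,im,d=snap(n,n+'0.png'); np.savez(n+'0.npz',im=im,d=d); print(n,cam(n)[2][:3].round(3).tolist(),cam(n)[0][0,0])
E
```

```text
pics
{'clock': 0.0, 'joint_pos': array([-5.67168441e+01,  2.05923732e+01,  6.35049389e-01, -2.17504744e-02,
       -7.01356296e+01, -1.65076708e+01]), 'qvel': array([-0.06242247, -0.04535969, -0.0243613 , -0.0046201 ,  0.02442288,
       -0.01388903]), 'tau': array([-1.72493870e-03, -5.82717276e+01,  2.93054259e+01,  6.99711174e+00,
        6.94550079e-03, -1.78028963e-04]), 'tool_pos': array([ 0.19468715, -0.64584348,  0.24441663]), 'orientation': array([ 1.79905068e+02, -6.81088651e-03, -1.63231917e+02]), 'force': array([ 0.61776081, -0.24462034, -0.6216143 ]), 'moment': array([ 0.0159884 , -0.00968344, -0.01314226]), 'gripper_force': 0.0, 'opening': 0.0874604127306014}
scene [[-0.499, 0.707, -0.501, 1.119], [0.866, 0.413, -0.281, 0.339], [0.008, -0.575, -0.818, 1.115]] 349.05623539763
top [[0.002, -0.984, 0.175, 0.403], [-1.0, -0.0, 0.011, 0.023], [-0.01, -0.175, -0.984, 1.173]] 375.3659286627205
```

View pics/scene0.png

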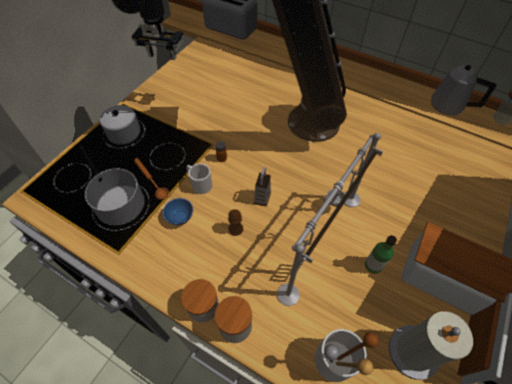

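View pics/top0.png

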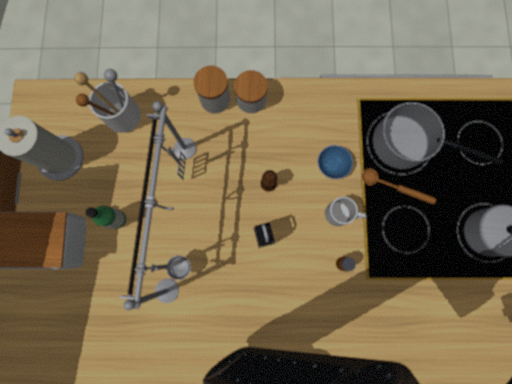

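The scene view shows the grater near (262,188) and the rack from (375,140) to (300,245). In the top view the grater is at (264,234), the upper rail runs from about (158,105) to (130,300), and the mill is at (269,180).

Run:
```python
from h import *
for n,roi in(('scene',(165,210,250,278)),('top',(215,252,248,282))):
    z=np.load(n+'0.npz'); P=cloud(n,None,z['d']); a,b,c,e=roi
    Q=P[a:b,c:e].reshape(-1,3); Q=Q[np.isfinite(Q[:,0])]
    for lo,hi in((.108,.130),(.155,.185),(.02,.1)):
        S=Q[(Q[:,2]>lo)&(Q[:,2]<hi)]
        if len(S)>3:
            r=cv2.minAreaRect((S[:,:2]*1000).astype(np.float32)); print(n,lo,len(S),S.mean(0).round(4),r)
    # rack upper rail
    S=P.reshape(-1,3); S=S[np.isfinite(S[:,0])]
    S=S[(S[:,2]>.325)&(S[:,2]<.35)&(S[:,0]>.2)&(S[:,0]<.85)&(S[:,1]>.05)&(S[:,1]<.45)]
    l=cv2.fitLine((S[:,:2]*1000).astype(np.float32),cv2.DIST_HUBER,0,.01,.01).ravel(); t=(S[:,:2]*1000-l[2:])@l[:2]
    print(n,'rail',len(S),l,S[:,2].mean(),np.percentile(t,[0,1,50,99,100]), l[2:]+l[:2]*(t.max()+t.min())/2)
    rr=S[:, :2]*1000-l[2:]; pr=rr@np.array([-l[1],l[0]]); print(np.percentile(pr,[1,50,99]))
    # other objects
    for nm,uvs in {'scene':{'mill':(235,218),'mug':(200,178),'jar':(221,151),'bowl':(178,210)},'top':{'mill':(269,180),'mug':(342,210),'bowl':(336,162),'jar':(346,264)}}[n].items():
        print(nm,P[uvs[1],uvs[0]].round(3))
```

```text
scene 0.108 157 [0.4744 0.005  0.1206] ((471.1500244140625, 1.9933490753173828), (58.10131072998047, 42.76921463012695), 14.75877857208252)
scene 0.155 30 [0.4757 0.0036 0.1728] ((472.82147216796875, 2.5396156311035156), (46.40079879760742, 7.363010406494141), 14.043538093566895)
scene 0.02 208 [0.4901 0.0123 0.0604] ((481.2764892578125, 17.247360229492188), (35.57789611816406, 71.69222259521484), 62.91208267211914)
scene rail 776 [ 9.9580544e-01 -9.1495998e-02  5.5338361e+02  2.6165036e+02] 0.3420699312610653 [-254.8884156  -247.01259874   -4.70946855  205.72328436  208.69012818] [530.38135294 263.76383932]
[-1.13093087e+01  5.91513884e-03  1.76277874e+01]
mill [ 0.65  -0.002  0.115]
mug [ 0.518 -0.251  0.013]
jar [ 0.398 -0.227  0.068]
bowl [ 0.68  -0.237  0.013]
top 0.108 259 [ 0.4679 -0.0013  0.1191] ((468.8931579589844, -1.8535270690917969), (57.49481964111328, 43.828887939453125), 14.584786415100098)
top 0.155 59 [ 0.4682 -0.0019  0.171 ] ((469.46417236328125, -1.592167854309082), (49.96826934814453, 7.950592041015625), 14.4812593460083)
top 0.02 55 [0.4517 0.0055 0.0615] ((453.24188232421875, 8.475669860839844), (75.09244537353516, 36.42848587036133), 52.80027389526367)
top rail 1342 [ 9.9590683e-01 -9.0385936e-02  5.1417444e+02  2.6119897e+02] 0.34029913123976147 [-221.87638111 -215.68066666    0.80338925  236.25025568  242.55035212] [524.46911294 260.2646565 ]
[-9.42753879e+00 -4.92779006e-03  1.16879757e+01]
mill [ 0.621 -0.016  0.118]
mug [ 0.549 -0.248  0.004]
bowl [ 0.703 -0.234  0.006]
jar [ 0.384 -0.235  0.083]
```

```bash
cat >> h.py <<'E'
def pose(o): return np.array(o['tool_pos']),R.from_euler('xyz',o['orientation'],degrees=True)
def axes(ydir_deg,flip,tilt=45):  # closing line along ydir (deg in world), tool leaning 45 deg, pointing towards ydir+90 and down
    a=np.radians(ydir_deg); y=np.array([np.cos(a),np.sin(a),0]); h=np.array([-np.sin(a),np.cos(a),0]); t=np.radians(tilt)
    z=h*np.sin(t)-np.array([0,0,np.cos(t)])
    if flip: y=-y
    return R.from_matrix(np.stack([np.cross(y,z),y,z],1))
def go(p,Rt,o=None):
    o=o or ctrl.get_obs(); q,Rc=pose(o); t=Rc.inv().apply(p-q)*1000; r=(Rc.inv()*Rt).as_rotvec(degrees=True)/5
    print('trans',t.round(1).tolist(),'rot',r.round(2).tolist(),'deg',round(np.linalg.norm(r)*5,1),'mm',round(np.linalg.norm(t)))
RACKYAW=-5.2
E
python3 - <<'E'
from h import *
c,s=np.cos(np.radians(14.5)),np.sin(np.radians(14.5))
h=np.array([-s,c,0]); G=np.array([.4705,0.0003,0])
g=G-.014*h+[0,0,.06]
for f in(0,1):
    Rt=axes(14.5,f); pre=g-.12*Rt.as_matrix()[:,2]; print('grasp',g,'pre',pre); go(pre,Rt)
    Rm=axes(14.5,f,0); go(np.array([.5,-.2,.245]),Rm)
# hook: points in top cloud near rail middle below the rail
for n in('top','scene'):
    z=np.load(n+'0.npz'); P=cloud(n,None,z['d']).reshape(-1,3); P=P[np.isfinite(P[:,0])]
    e=np.array([.9959,-.0908]); nn=np.array([.0908,.9959]); 
    M=np.array([.5142,.2612]) if n=='top' else np.array([.5534,.2617])
    t=(P[:,:2]-M)@e; w=(P[:,:2]-M)@nn
    k=(P[:,2]>.2)&(P[:,2]<.312)&(abs(w)<.06)
    hst,ed=np.histogram(t[k],np.arange(-.3,.3,.01)); print(n,[(round(a,2),int(b)) for a,b in zip(ed,hst) if b])
    for lo,hi in((-.05,.06),):
        q=k&(t>lo)&(t<hi)&(w<.012); print(np.c_[t[q],w[q],P[q][:,2]].round(4)[:60:3].tolist())
E
```

```text
grasp [ 0.47400532 -0.01325407  0.06      ] pre [ 0.49525077 -0.09540412  0.14485281]
trans [-446.6, 440.2, 100.3] rot [-7.2, 6.92, 17.41] deg 100.3 mm 635
trans [-421.0, 338.9, -0.0] rot [0.01, -0.01, 18.45] deg 92.3 mm 540
grasp [ 0.47400532 -0.01325407  0.06      ] pre [ 0.49525077 -0.09540412  0.14485281]
trans [-446.6, 440.2, 100.3] rot [-6.85, -7.12, -16.57] deg 96.4 mm 635
trans [-421.0, 338.9, -0.0] rot [0.01, 0.01, -17.55] deg 87.7 mm 540
top [(np.float64(-0.22), 33), (np.float64(-0.21), 89), (np.float64(-0.2), 23), (np.float64(-0.19), 22), (np.float64(-0.18), 27), (np.float64(-0.17), 22), (np.float64(-0.16), 26), (np.float64(-0.15), 39), (np.float64(-0.14), 65), (np.float64(-0.13), 23), (np.float64(-0.12), 26), (np.float64(-0.11), 25), (np.float64(-0.1), 22), (np.float64(-0.09), 26), (np.float64(-0.08), 23), (np.float64(-0.07), 22), (np.float64(-0.06), 26), (np.float64(-0.05), 22), (np.float64(-0.04), 23), (np.float64(-0.03), 24), (np.float64(-0.02), 22), (np.float64(-0.01), 25), (np.float64(0.0), 44), (np.float64(0.01), 50), (np.float64(0.02), 24), (np.float64(0.03), 22), 
[... 1871 characters left out ...]
np.float64(0.1), 17), (np.float64(0.11), 17), (np.float64(0.12), 62), (np.float64(0.13), 17), (np.float64(0.14), 17), (np.float64(0.15), 18), (np.float64(0.16), 17), (np.float64(0.17), 19), (np.float64(0.18), 23), (np.float64(0.19), 55), (np.float64(0.2), 86)]
[[-0.025, 0.0011, 0.3058], [-0.0222, 0.0026, 0.3056], [-0.0233, 0.0033, 0.2996], [-0.0226, -0.001, 0.2917], [-0.0249, -0.0313, 0.2571], [-0.0272, -0.0038, 0.2784], [-0.0241, -0.0302, 0.2537], [-0.0246, -0.005, 0.2752], [-0.0247, 0.0032, 0.2825], [-0.0254, -0.0043, 0.2697], [-0.0242, -0.0285, 0.2441], [-0.0223, -0.0026, 0.2698], [-0.0259, -0.008, 0.255], [-0.0218, -0.0062, 0.2564], [-0.0228, -0.0083, 0.2477], [-0.0226, -0.0101, 0.2408]]
```

{"api": "arm_command", "payload": {"steps": [{"translation": [-35,34.5,8],"rotation": [-0.6,-0.62,-1.45],"claw": 87},{"translation": [-70,69,16],"rotation": [-1.2,-1.24,-2.9],"claw": 87},{"translation": [-105,103.5,24],"rotation": [-1.8,-1.86,-4.35],"claw": 87},{"translation": [-140,138,32],"rotation": [-2.4,-2.48,-5.8],"claw": 87},{"translation": [-175,172.5,40],"rotation": [-3,-3.1,-7.25],"claw": 87}]}}

```text
clock: 0.6
tool_pos: [0.3131, -0.4288, 0.2053]
orientation: [170.4, 19.2, -127.9]
force: [-0.1, -0.2, -0.6]
opening: 0.087
gripper_force: 0.0
```

Run:
```python
from h import *
o=ctrl.get_obs(); print(o['clock'],o['joint_pos'].round(1),o['tool_pos'],o['orientation'])
Rt=axes(14.5,1); go(np.array([.4953,-.0954,.1449]),Rt)
```

```text
0.6 [-45.7  18.7  -3.5 -17.6 -80.9  14.2] [ 0.31307606 -0.42882015  0.20527926] [ 170.43967606   19.20825689 -127.89506556]
trans [-334.3, 30.2, 188.0] rot [-3.83, -4.01, -9.26] deg 54.0 mm 385
```

{"api": "arm_command", "payload": {"steps": [{"translation": [-40,3.6,22.5],"rotation": [-0.53,-0.55,-1.28],"claw": 87},{"translation": [-80,7.2,45],"rotation": [-1.06,-1.1,-2.56],"claw": 87},{"translation": [-120,10.8,67.5],"rotation": [-1.59,-1.66,-3.84],"claw": 87},{"translation": [-160,14.4,90],"rotation": [-2.12,-2.22,-5.12],"claw": 87},{"translation": [-200,18,112.5],"rotation": [-2.65,-2.77,-6.4],"claw": 87}]}}

```text
clock: 1.1
tool_pos: [0.4229, -0.2302, 0.1682]
orientation: [173.5, 38.0, -94.2]
force: [0.9, -1.1, -0.8]
opening: 0.0872
gripper_force: 0.0
```

Run:
```python
from h import *
o=ctrl.get_obs(); print(o['clock'],o['joint_pos'].round(1),o['tool_pos'],o['orientation'])
Rt=axes(14.5,1); go(np.array([.4953,-.0954,.1449]),Rt)
```

```text
1.1 [-30.1  24.2  -3.2 -30.  -88.2  36.1] [ 0.42290451 -0.23023404  0.16816205] [173.4580455   37.9507498  -94.19557617]
trans [-95.9, -73.8, 96.5] rot [-1.18, -1.23, -2.87] deg 16.7 mm 155
```

{"api": "arm_command", "payload": {"steps": [{"translation": [-28,-21,28],"rotation": [-0.35,-0.36,-0.84],"claw": 87},{"translation": [-56,-42,56],"rotation": [-0.7,-0.72,-1.68],"claw": 87},{"translation": [-84,-63,84],"rotation": [-1.05,-1.08,-2.52],"claw": 87},{"translation": [-95.9,-73.8,96.5],"rotation": [-1.18,-1.23,-2.87],"claw": 87},{"translation": [-95.9,-73.8,96.5],"rotation": [-1.18,-1.23,-2.87],"claw": 87}]}}

```text
clock: 1.6
tool_pos: [0.496, -0.0949, 0.1435]
orientation: [179.7, 45.0, -75.7]
force: [-0.3, -0.6, 0.0]
opening: 0.0866
gripper_force: 0.0
```

Run:
```python
from h import *
o=ctrl.get_obs(); print(o['clock'],o['joint_pos'].round(1),o['tool_pos'],o['orientation'],o['force'])
Rt=axes(14.5,1); g=np.array([.474,-.0133,.06]); go(g,Rt)
o,im,d=snap('wrist','w1.png'); P=cloud('wrist',o,d); Q=P[np.isfinite(P[...,0])]
for lo,hi in((.112,.130),(.163,.185)):
    S=Q[(Q[:,2]>lo)&(Q[:,2]<hi)&(abs(Q[:,0]-.47)<.08)&(abs(Q[:,1])<.08)]; print(lo,len(S))
    if len(S)>5: print(cv2.minAreaRect((S[:,:2]*1000).astype(np.float32)))
```

```text
1.6 [-17.7  28.9  -0.7 -36.7 -88.9  42.4] [ 0.49600693 -0.09485682  0.14350234] [179.7207625   44.97783583 -75.72003263] [-0.31532088 -0.597491    0.01161575]
trans [-0.7, 0.6, 118.8] rot [0.02, -0.0, -0.03] deg 0.2 mm 119
0.112 320
((508.5467529296875, -38.7100944519043), (40.70286560058594, 112.24969482421875), 59.53448486328125)
0.163 0
```

View pics/w1.png

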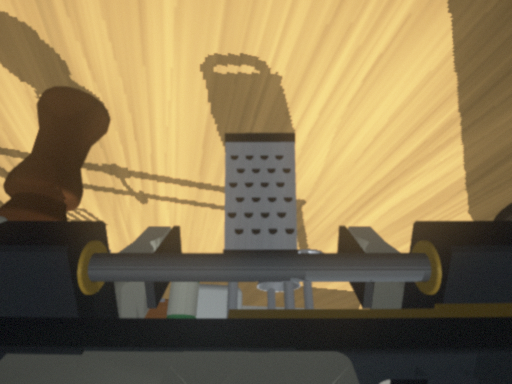

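The wrist view shows the grater (225–295, 135–250) centred between the pads (about x 170 and 350) and square to them. The mill is clear on the left at (60,150).

{"api": "arm_command", "payload": {"steps": [{"translation": [-0.2,0.2,30],"rotation": [0,0,0],"claw": 87},{"translation": [-0.4,0.3,60],"rotation": [0,0,0],"claw": 87},{"translation": [-0.6,0.5,90],"rotation": [0,0,0],"claw": 87},{"translation": [-0.7,0.6,110],"rotation": [0,0,0],"claw": 87},{"translation": [-0.7,0.6,119],"rotation": [0,0,0],"claw": 87}]}}

```text
clock: 2.15
tool_pos: [0.4725, -0.0156, 0.0602]
orientation: [179.7, 44.9, -76.0]
force: [-0.0, -0.3, -0.0]
opening: 0.0869
gripper_force: 0.0
```

{"api": "arm_command", "payload": {"steps": [{"translation": [0,0,0],"rotation": [0,0,0],"claw": 87},{"translation": [0,0,0],"rotation": [0,0,0],"claw": 70},{"translation": [0,0,0],"rotation": [0,0,0],"claw": 60},{"translation": [0,0,0],"rotation": [0,0,0],"claw": 40},{"translation": [0,0,0],"rotation": [0,0,0],"claw": 30}]}}

```text
clock: 2.65
tool_pos: [0.4741, -0.0161, 0.0613]
orientation: [179.9, 44.8, -75.8]
force: [1.0, -1.6, 2.4]
opening: 0.0604
gripper_force: 23.8
```

Run:
```python
from h import *
o=ctrl.get_obs(); p,Rc=pose(o); print(o['force'])
print('lift'); go(p+[0,0,.1],Rc)
print('stage'); go(np.array([.5166,.148,.170]),axes(-5.2,1))
print('up in tool',Rc.inv().apply([0,0,1]))
```

```text
[ 1.02485443 -1.61199272  2.42771561]
lift
trans [-70.5, 0.1, -70.9] rot [0.0, 0.0, 0.0] deg 0.0 mm 100
stage
trans [-182.1, -81.4, 27.6] rot [2.76, -0.04, 2.74] deg 19.4 mm 201
up in tool [-0.7050432   0.00136992 -0.70916304]
```

{"api": "arm_command", "payload": {"steps": [{"translation": [-7,0,-7],"rotation": [0,0,0],"claw": 30},{"translation": [-21,0,-21],"rotation": [0,0,0],"claw": 30},{"translation": [-40,0,-40],"rotation": [0,0,0],"claw": 30},{"translation": [-60,0,-60],"rotation": [0,0,0],"claw": 30},{"translation": [-74,0,-74],"rotation": [0,0,0],"claw": 30}]}}

```text
clock: 3.15
tool_pos: [0.4743, -0.0156, 0.169]
orientation: [-180.0, 44.8, -75.7]
force: [0.6, 0.2, -1.4]
opening: 0.0606
gripper_force: 29.9
```

Run:
```python
from h import *
o=ctrl.get_obs(); p,Rc=pose(o); print(o['force'],p)
print('stage'); go(np.array([.5166,.148,.170]),axes(-5.2,1))
```

```text
[ 0.6315969   0.16619919 -1.4040039 ] [ 0.47432646 -0.01560295  0.16903412]
stage
trans [-105.8, -81.4, 103.6] rot [2.75, -0.05, 2.77] deg 19.5 mm 169
```

{"api": "arm_command", "payload": {"steps": [{"translation": [-22,-17,21.5],"rotation": [0.55,0,0.55],"claw": 30},{"translation": [-48,-37,47],"rotation": [1.2,0,1.2],"claw": 30},{"translation": [-75,-58,73.5],"rotation": [1.9,0,1.9],"claw": 30},{"translation": [-95,-73.5,93.5],"rotation": [2.5,0,2.5],"claw": 30},{"translation": [-105.8,-81.4,103.6],"rotation": [2.75,-0.05,2.77],"claw": 30}]}}

```text
clock: 3.65
tool_pos: [0.5159, 0.1506, 0.1692]
orientation: [179.9, 45.2, -95.4]
force: [0.2, 0.1, -2.0]
opening: 0.0603
gripper_force: 29.9
```

```bash
cat > m.py <<'E'
from h import *
e=np.array([.9959,-.0908]); nn=np.array([.0908,.9959])
H0={'top':np.array([.5142,.2612])+.0105*e,'scene':np.array([.5534,.2617])-.0242*e}
def meas(n,tag=None):
    o,im,d=snap(n,tag); p,Rc=pose(o); P=cloud(n,None,d); Q=P[np.isfinite(P[...,0])]
    b=p+[*(.014*nn),.111]
    S=Q[(np.linalg.norm(Q-b,axis=1)<.045)&(Q[:,2]>b[2]-.012)]
    l=(S[:,:2]-H0[n])@np.c_[e,nn]
    r=cv2.minAreaRect((l*1000).astype(np.float32)) if len(S)>4 else None
    print(n,o['clock'],'bar pred',((b[:2]-H0[n])@np.c_[e,nn]*1000).round(1),b[2].round(4),'meas n',len(S),'rel rail e,n:',r,'topz',np.percentile(S[:,2],[50,90]) if len(S) else 0)
    l=(Q[:,:2]-H0[n])@np.c_[e,nn]
    k=(abs(l[:,0])<.012)&(abs(l[:,1])<.05)&(Q[:,2]>.22)&(Q[:,2]<.30)
    zz=Q[k][:,2]; w=l[k][:,1]
    m=w>-.02  # shank
    return o,l,Q
E
python3 - <<'E'
from m import *
print(ctrl.get_obs()['force'],ctrl.get_obs()['joint_pos'].round(1))
meas('top','top1.png'); meas('scene','scene1.png')
E
```

```text
[ 0.19355875  0.08241935 -1.96733864] [  2.1  15.2 -14.2 -50.9 -64.9  17.2]
top 3.65 bar pred [  1.3 -96. ] 0.2802 meas n 66 rel rail e,n: ((-0.13595962524414062, -95.95114135742188), (49.53771209716797, 7.401505470275879), 0.6664022207260132) topz [0.28018758 0.28379095]
scene 3.7 bar pred [ -3.1 -98.7] 0.2804 meas n 43 rel rail e,n: ((-2.423917770385742, -95.53524780273438), (7.80502462387085, 46.647151947021484), 89.51712036132812) topz [0.28302906 0.28513842]
```

View pics/scene1.png

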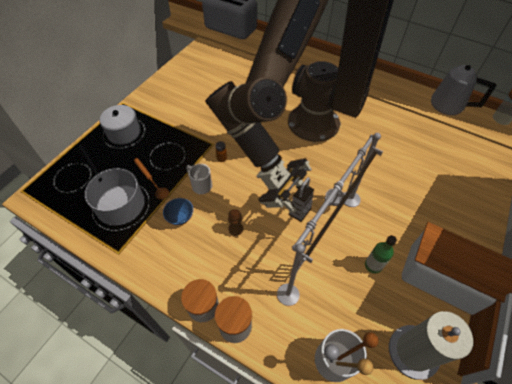

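```bash
cat >> m.py <<'E'
E3=np.array([.9959,-.0908,0]); N3=np.array([.0908,.9959,0]); Z3=np.array([0,0,1.])
def rel(de,dn,dz): # mm in rack axes -> tool axes
    p,Rc=pose(ctrl.get_obs()); print(de,dn,dz,'->',Rc.inv().apply(de*E3+dn*N3+dz*Z3).round(2).tolist())
E
python3 - <<'E'
from m import *
F=[]
for i in range(8):
    o,im,d=snap('top'); F.append(o['force']); P=cloud('top',None,d); Q=P[np.isfinite(P[...,0])]; l=(Q[:,:2]-H0['top'])@np.c_[e,nn]
    k=(abs(l[:,0])<.009)&(l[:,1]>-.05)&(l[:,1]<.03)&(Q[:,2]>.215)&(Q[:,2]<.305); 
    print(o['clock'],'tip',round(l[k][:,1].min()*1000,1) if k.any() else None)
F=np.array(F); print(F.mean(0),F.std(0))
p,Rc=pose(ctrl.get_obs()); print(p,ctrl.get_obs()['orientation'])
print('rot'); go(p,axes(-5.2,1))
rel(1,73.5,-6); rel(0,1,0); rel(0,0,1); rel(1,0,0)
E
```

```text
3.75 tip -18.0
3.8 tip -10.6
3.85 tip -5.3
3.9 tip -5.0
3.95 tip -8.2
4.0 tip -14.6
4.05 tip -21.4
4.1 tip -28.1
[ 0.09912239 -0.04221459 -1.36204851] [0.31557902 0.55963561 0.42392823]
[0.51644613 0.14757973 0.16647419] [179.7031932   45.05027262 -95.49091824]
rot
trans [0.0, 0.0, 0.0] rot [0.02, 0.01, -0.04] deg 0.2 mm 0
1 73.5 -6 -> [-47.68, -0.93, 56.26]
0 1 0 -> [-0.71, 0.0, 0.71]
0 0 1 -> [-0.71, 0.0, -0.71]
1 0 0 -> [-0.0, -1.0, -0.0]
```

{"api": "arm_command", "payload": {"steps": [{"translation": [-11,-0.2,13],"rotation": [0,0,0],"claw": 30},{"translation": [-22,-0.5,27],"rotation": [0,0,0],"claw": 30},{"translation": [-34,-0.8,40],"rotation": [0,0,0],"claw": 30},{"translation": [-43,-1,48],"rotation": [0,0,0],"claw": 30},{"translation": [-49.4,-1,54.2],"rotation": [0,0,0],"claw": 30}]}}

```text
clock: 4.65
tool_pos: [0.5241, 0.2216, 0.1632]
orientation: [179.7, 45.1, -95.4]
force: [0.1, -1.0, -1.8]
opening: 0.0607
gripper_force: 29.9
```

Run:
```python
from m import *
for i in range(3): snap('top')
meas('top','t2.png'); meas('scene','s2.png'); meas('top','t3.png');meas('scene','s3.png')
p,Rc=pose(ctrl.get_obs()); print(p,ctrl.get_obs()['orientation'],ctrl.get_obs()['force'],ctrl.get_obs()['joint_pos'])
import cv2
K,D,C=cam('scene'); u=proj([.525,.24,.27],K,D,C)[0].astype(int); a=cv2.imread('pics/s3.png')[u[1]-40:u[1]+40,u[0]-50:u[0]+50]
K,D,C=cam('top'); u=proj([.525,.24,.27],K,D,C)[0].astype(int); b=cv2.imread('pics/t3.png')[u[1]-40:u[1]+40,u[0]-50:u[0]+50]
cv2.imwrite('pics/c1.png',cv2.resize(np.hstack([a,b]),None,fx=4,fy=4,interpolation=cv2.INTER_CUBIC))
```

```text
top 4.8 bar pred [  2.8 -24.9] 0.2743 meas n 89 rel rail e,n: ((3.105685234069824, -23.565643310546875), (36.78261947631836, 40.59547424316406), 51.1005744934082) topz [0.27461946 0.28094389]
scene 4.85 bar pred [ -1.5 -29.4] 0.2742 meas n 62 rel rail e,n: ((4.342774391174316, -21.423248291015625), (36.77436447143555, 39.7540168762207), 53.47835159301758) topz [0.27733134 0.29472737]
top 4.9 bar pred [  2.9 -25.5] 0.2743 meas n 79 rel rail e,n: ((5.4811248779296875, -20.40550422668457), (40.56734085083008, 42.48527145385742), 57.817230224609375) topz [0.27402556 0.27717885]
scene 4.95 bar pred [ -1.4 -29.6] 0.2742 meas n 57 rel rail e,n: ((4.964423179626465, -16.433773040771484), (46.73531723022461, 41.39280700683594), 61.17682647705078) topz [0.27752228 0.28088274]
[0.5240061  0.22059485 0.16326041] [179.73624019  45.04955451 -95.45217644] [ 1.01651919 -0.3117849  -1.03673768] [  9.70700476  15.52077773 -14.09502304 -52.50753529 -59.59159196
  12.6675596 ]
```

View pics/c1.png

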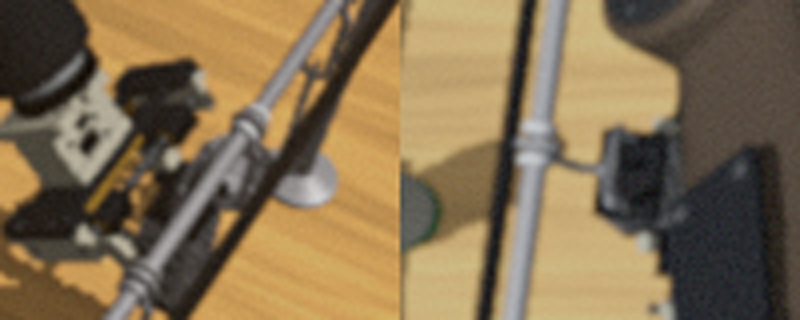

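The crop shows the handle bar just in front of the rail and the hook wire entering near the middle of the handle opening (top crop at about (590,167)). Now I make the slow approach.

{"api": "arm_command", "payload": {"steps": [{"translation": [-1,0,1],"rotation": [0,0,0],"claw": 30},{"translation": [-2,0,2],"rotation": [0,0,0],"claw": 30},{"translation": [-3,0,3],"rotation": [0,0,0],"claw": 30},{"translation": [-4,0,4],"rotation": [0,0,0],"claw": 30},{"translation": [-5,0,5],"rotation": [0,0,0],"claw": 30}]}}

```text
clock: 5.5
tool_pos: [0.5246, 0.2283, 0.1633]
orientation: [179.7, 45.1, -95.4]
force: [-0.1, -0.4, -1.3]
opening: 0.0606
gripper_force: 29.9
```

{"api": "arm_command", "payload": {"steps": [{"translation": [-0.8,0,0.8],"rotation": [0,0,0],"claw": 30},{"translation": [-1.6,0,1.6],"rotation": [0,0,0],"claw": 30},{"translation": [-2.4,0,2.4],"rotation": [0,0,0],"claw": 30},{"translation": [-3.2,0,3.2],"rotation": [0,0,0],"claw": 30},{"translation": [-4,0,4],"rotation": [0,0,0],"claw": 30}]}}

```text
clock: 6.0
tool_pos: [0.5251, 0.2339, 0.1633]
orientation: [179.7, 45.1, -95.4]
force: [-0.2, 0.7, -1.6]
opening: 0.0605
gripper_force: 29.9
```

{"api": "arm_command", "payload": {"steps": [{"translation": [-0.8,0,0.8],"rotation": [0,0,0],"claw": 30},{"translation": [-1.6,0,1.6],"rotation": [0,0,0],"claw": 30},{"translation": [-2.4,0,2.4],"rotation": [0,0,0],"claw": 30},{"translation": [-3.2,0,3.2],"rotation": [0,0,0],"claw": 30},{"translation": [-4,0,4],"rotation": [0,0,0],"claw": 30}]}}

```text
clock: 6.5
tool_pos: [0.5257, 0.2395, 0.1633]
orientation: [179.7, 45.1, -95.4]
force: [-0.7, -0.3, -2.2]
opening: 0.0604
gripper_force: 29.9
```

{"api": "arm_command", "payload": {"steps": [{"translation": [-0.8,0,0.8],"rotation": [0,0,0],"claw": 30},{"translation": [-1.6,0,1.6],"rotation": [0,0,0],"claw": 30},{"translation": [-2.4,0,2.4],"rotation": [0,0,0],"claw": 30},{"translation": [-3.2,0,3.2],"rotation": [0,0,0],"claw": 30},{"translation": [-4,0,4],"rotation": [0,0,0],"claw": 30}]}}

```text
clock: 7.0
tool_pos: [0.5261, 0.2451, 0.1633]
orientation: [179.7, 45.1, -95.4]
force: [0.1, -0.4, -1.6]
opening: 0.0606
gripper_force: 29.9
```

{"api": "arm_command", "payload": {"steps": [{"translation": [-0.8,0,0.8],"rotation": [0,0,0],"claw": 30},{"translation": [-1.6,0,1.6],"rotation": [0,0,0],"claw": 30},{"translation": [-2.4,0,2.4],"rotation": [0,0,0],"claw": 30},{"translation": [-3.2,0,3.2],"rotation": [0,0,0],"claw": 30},{"translation": [-4,0,4],"rotation": [0,0,0],"claw": 30}]}}

```text
clock: 7.5
tool_pos: [0.5267, 0.2508, 0.1633]
orientation: [179.7, 45.1, -95.4]
force: [0.7, -0.9, -1.4]
opening: 0.0607
gripper_force: 29.9
```

```bash
cat >> m.py <<'E'
def stat(k=8):
    F=[];W=[];p=[]
    for i in range(k):
        o,im,d=snap('top'); F.append(o['force']); p.append(o['tool_pos']); P=cloud('top',None,d); Q=P[np.isfinite(P[...,0])]; l=(Q[:,:2]-H0['top'])@np.c_[e,nn]
        # shank / hook points below rail, in the middle
        q=(abs(l[:,0])<.006)&(l[:,1]>-.03)&(l[:,1]<.045)&(Q[:,2]>.255)&(Q[:,2]<.31); W.append((int(q.sum()),np.round(np.c_[l[q][:,1],Q[q][:,2]]*1000,0).astype(int).tolist()[:6]))
    F=np.array(F); p=np.mean(p,0); b=p+[*(.014*nn),.111]
    print('t',o['clock'],'F e,n,z',[round(float(v),2) for v in (F.mean(0)@E3,F.mean(0)@N3,F.mean(0)[2])],'sem',(F.std(0)/k**.5).round(2),'M',np.round(o['moment'],3),'bar n',((b[:2]-H0['top'])@nn*1000).round(2),'e',((b[:2]-H0['top'])@e*1000).round(2),'z',b[2].round(4),'or',np.round(o['orientation'],2))
    return W
E
python3 - <<'E'
from m import *
for w in stat(): print(w)
E
```

```text
t 7.85 F e,n,z [0.01, -0.3, -1.72] sem [0.16 0.14 0.19] M [-2.722  0.368  0.01 ] bar n 4.73 e 2.87 z 0.2743 or [179.74  45.06 -95.43]
(46, [[36, 299], [32, 305], [29, 307], [28, 303], [26, 301], [35, 302]])
(45, [[35, 303], [32, 305], [30, 303], [28, 302], [26, 302], [36, 301]])
(44, [[35, 303], [33, 302], [30, 304], [28, 303], [25, 305], [35, 303]])
(44, [[36, 299], [33, 303], [30, 305], [28, 304], [26, 302], [34, 305]])
(44, [[36, 300], [32, 304], [30, 304], [28, 305], [35, 301], [31, 307]])
(45, [[36, 300], [32, 305], [30, 303], [28, 303], [25, 305], [35, 302]])
(44, [[36, 301], [32, 305], [30, 304], [28, 302], [36, 300], [32, 305]])
(44, [[36, 299], [33, 304], [30, 305], [28, 304], [26, 303], [35, 302]])
```

{"api": "arm_command", "payload": {"steps": [{"translation": [-0.7,0,0.7],"rotation": [0,0,0],"claw": 30},{"translation": [-1.4,0,1.4],"rotation": [0,0,0],"claw": 30},{"translation": [-2.1,0,2.1],"rotation": [0,0,0],"claw": 30},{"translation": [-2.8,0,2.8],"rotation": [0,0,0],"claw": 30},{"translation": [-3.5,0,3.5],"rotation": [0,0,0],"claw": 30}]}}

```text
clock: 8.4
tool_pos: [0.5271, 0.2557, 0.1633]
orientation: [179.7, 45.1, -95.4]
force: [-0.7, -0.4, -1.4]
opening: 0.0605
gripper_force: 29.9
```

```bash
python3 -c "
from m import *
stat(6)"
```

```text
t 8.65 F e,n,z [-0.24, -0.21, -1.37] sem [0.13 0.1  0.14] M [-2.76   0.343 -0.012] bar n 9.72 e 2.86 z 0.2743 or [179.74  45.06 -95.42]
```

{"api": "arm_command", "payload": {"steps": [{"translation": [-0.2,0,0.2],"rotation": [0,0,0],"claw": 30},{"translation": [-0.4,0,0.4],"rotation": [0,0,0],"claw": 30},{"translation": [-0.6,0,0.6],"rotation": [0,0,0],"claw": 30},{"translation": [-0.8,0,0.8],"rotation": [0,0,0],"claw": 30},{"translation": [-1,0,1],"rotation": [0,0,0],"claw": 30}]}}

```text
clock: 9.2
tool_pos: [0.5273, 0.257, 0.1634]
orientation: [179.7, 45.1, -95.4]
force: [-0.2, -0.3, -1.4]
opening: 0.0607
gripper_force: 29.9
```

```bash
python3 -c "
from m import *
stat(4)"
```

```text
t 9.35 F e,n,z [-0.04, -0.18, -1.29] sem [0.23 0.08 0.06] M [-2.773  0.309 -0.084] bar n 11.07 e 2.89 z 0.2744 or [179.74  45.06 -95.42]
```

{"api": "arm_command", "payload": {"steps": [{"translation": [-0.2,0,0.2],"rotation": [0,0,0],"claw": 30},{"translation": [-0.4,0,0.4],"rotation": [0,0,0],"claw": 30},{"translation": [-0.6,0,0.6],"rotation": [0,0,0],"claw": 30},{"translation": [-0.8,0,0.8],"rotation": [0,0,0],"claw": 30},{"translation": [-1,0,1],"rotation": [0,0,0],"claw": 30}]}}

```text
clock: 9.9
tool_pos: [0.5274, 0.2584, 0.1633]
orientation: [179.7, 45.1, -95.4]
force: [-0.8, 0.6, -2.3]
opening: 0.0605
gripper_force: 29.9
```

```bash
python3 -c "
from m import *
stat(4)"
```

```text
t 10.05 F e,n,z [-0.45, 0.17, -1.94] sem [0.16 0.17 0.2 ] M [-2.737  0.394  0.011] bar n 12.49 e 2.87 z 0.2743 or [179.74  45.06 -95.42]
```

{"api": "arm_command", "payload": {"steps": [{"translation": [-0.2,0,0.2],"rotation": [0,0,0],"claw": 30},{"translation": [-0.4,0,0.4],"rotation": [0,0,0],"claw": 30},{"translation": [-0.6,0,0.6],"rotation": [0,0,0],"claw": 30},{"translation": [-0.7,0,0.7],"rotation": [0,0,0],"claw": 30},{"translation": [-0.7,0,0.7],"rotation": [0,0,0],"claw": 30}]}}

```text
clock: 10.6
tool_pos: [0.5275, 0.2595, 0.1634]
orientation: [179.7, 45.1, -95.4]
force: [-0.2, -0.9, -0.6]
opening: 0.0603
gripper_force: 29.9
```

```bash
python3 -c "
from m import *
stat(4)"
```

```text
t 10.75 F e,n,z [-0.25, -0.63, -1.23] sem [0.14 0.16 0.25] M [-2.724  0.279 -0.003] bar n 13.45 e 2.88 z 0.2743 or [179.74  45.06 -95.43]
```

{"api": "arm_command", "payload": {"steps": [{"translation": [-0.2,0,0.2],"rotation": [0,0,0],"claw": 30},{"translation": [-0.4,0,0.4],"rotation": [0,0,0],"claw": 30},{"translation": [-0.6,0,0.6],"rotation": [0,0,0],"claw": 30},{"translation": [-0.7,0,0.7],"rotation": [0,0,0],"claw": 30},{"translation": [-0.7,0,0.7],"rotation": [0,0,0],"claw": 30}]}}

```text
clock: 11.3
tool_pos: [0.5276, 0.2604, 0.1633]
orientation: [179.7, 45.1, -95.4]
force: [0.6, -0.1, -1.7]
opening: 0.0604
gripper_force: 29.9
```

```bash
python3 -c "
from m import *
stat(4)"
```

```text
t 11.45 F e,n,z [0.03, -0.2, -1.83] sem [0.17 0.1  0.17] M [-2.753  0.362  0.037] bar n 14.44 e 2.87 z 0.2743 or [179.73  45.06 -95.43]
```

{"api": "arm_command", "payload": {"steps": [{"translation": [-0.2,0,0.2],"rotation": [0,0,0],"claw": 30},{"translation": [-0.4,0,0.4],"rotation": [0,0,0],"claw": 30},{"translation": [-0.6,0,0.6],"rotation": [0,0,0],"claw": 30},{"translation": [-0.7,0,0.7],"rotation": [0,0,0],"claw": 30},{"translation": [-0.7,0,0.7],"rotation": [0,0,0],"claw": 30}]}}

```text
clock: 12.0
tool_pos: [0.5277, 0.2614, 0.1633]
orientation: [179.7, 45.1, -95.4]
force: [-0.3, -0.4, -0.8]
opening: 0.0603
gripper_force: 29.9
```

```bash
python3 -c "
from m import *
stat(4)"
```

```text
t 12.15 F e,n,z [-0.15, -0.0, -1.55] sem [0.11 0.2  0.35] M [-2.74   0.353 -0.025] bar n 15.43 e 2.89 z 0.2743 or [179.74  45.06 -95.43]
```

{"api": "arm_command", "payload": {"steps": [{"translation": [-0.2,0,0.2],"rotation": [0,0,0],"claw": 30},{"translation": [-0.4,0,0.4],"rotation": [0,0,0],"claw": 30},{"translation": [-0.6,0,0.6],"rotation": [0,0,0],"claw": 30},{"translation": [-0.7,0,0.7],"rotation": [0,0,0],"claw": 30},{"translation": [-0.7,0,0.7],"rotation": [0,0,0],"claw": 30}]}}

```text
clock: 12.7
tool_pos: [0.5278, 0.2624, 0.1633]
orientation: [179.7, 45.1, -95.4]
force: [0.5, -0.2, -2.3]
opening: 0.0606
gripper_force: 29.9
```

```bash
python3 -c "
from m import *
stat(3)"
```

```text
t 12.8 F e,n,z [-0.08, -0.32, -1.43] sem [0.37 0.12 0.4 ] M [-2.754  0.367  0.016] bar n 16.42 e 2.89 z 0.2743 or [179.74  45.06 -95.43]
```

{"api": "arm_command", "payload": {"steps": [{"translation": [-0.2,0,0.2],"rotation": [0,0,0],"claw": 30},{"translation": [-0.4,0,0.4],"rotation": [0,0,0],"claw": 30},{"translation": [-0.6,0,0.6],"rotation": [0,0,0],"claw": 30},{"translation": [-0.7,0,0.7],"rotation": [0,0,0],"claw": 30},{"translation": [-0.7,0,0.7],"rotation": [0,0,0],"claw": 30}]}}

```text
clock: 13.35
tool_pos: [0.5278, 0.2634, 0.1633]
orientation: [179.7, 45.1, -95.4]
force: [0.6, 0.2, -2.0]
opening: 0.0606
gripper_force: 29.9
```

```bash
python3 -c "
from m import *
stat(3)"
```

```text
t 13.45 F e,n,z [-0.02, -0.09, -1.31] sem [0.33 0.11 0.3 ] M [-2.724  0.32  -0.047] bar n 17.4 e 2.88 z 0.2743 or [179.73  45.06 -95.43]
```

Run:
```python
from h import *
out=[]
for n in('scene','top'):
    o,im,d=snap(n); K,D,C=cam(n); u=proj([.527,.262,.285],K,D,C)[0].astype(int); out.append(im[u[1]-30:u[1]+30,u[0]-36:u[0]+36,::-1])
cv2.imwrite('pics/c2.png',cv2.resize(np.hstack(out),None,fx=5.5,fy=5.5,interpolation=cv2.INTER_CUBIC))
print(ctrl.get_obs()['force'])
```

```text
[ 0.24849515 -0.63072371 -0.88140745]
```

View pics/c2.png

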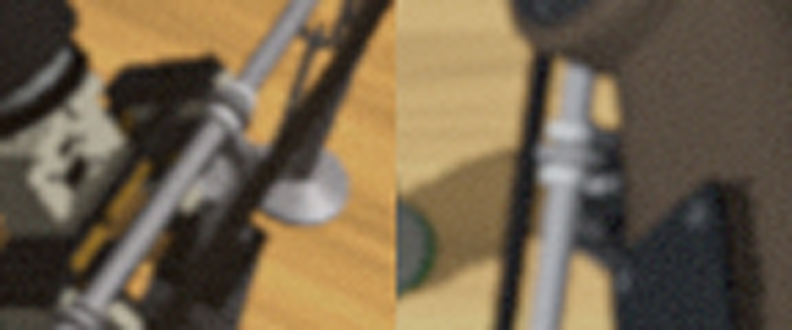

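The crop shows the handle under the upper rail and the hook wire now reaching back towards the lower rail, at about (545,160) in the right half. So the bar is carrying the hook back.

{"api": "arm_command", "payload": {"steps": [{"translation": [-0.2,0,0.2],"rotation": [0,0,0],"claw": 30},{"translation": [-0.4,0,0.4],"rotation": [0,0,0],"claw": 30},{"translation": [-0.6,0,0.6],"rotation": [0,0,0],"claw": 30},{"translation": [-0.7,0,0.7],"rotation": [0,0,0],"claw": 30},{"translation": [-0.7,0,0.7],"rotation": [0,0,0],"claw": 30}]}}

```text
clock: 14.1
tool_pos: [0.5279, 0.2644, 0.1633]
orientation: [179.7, 45.1, -95.4]
force: [1.2, -0.3, -1.2]
opening: 0.0605
gripper_force: 29.9
```

```bash
python3 -c "
from m import *
stat(4)"
```

```text
t 14.25 F e,n,z [0.43, -0.23, -1.48] sem [0.24 0.17 0.13] M [-2.838  0.337 -0.051] bar n 18.38 e 2.89 z 0.2744 or [179.74  45.06 -95.43]
```

{"api": "arm_command", "payload": {"steps": [{"translation": [-0.2,0,0.2],"rotation": [0,0,0],"claw": 30},{"translation": [-0.4,0,0.4],"rotation": [0,0,0],"claw": 30},{"translation": [-0.6,0,0.6],"rotation": [0,0,0],"claw": 30},{"translation": [-0.7,0,0.7],"rotation": [0,0,0],"claw": 30},{"translation": [-0.7,0,0.7],"rotation": [0,0,0],"claw": 30}]}}

```text
clock: 14.8
tool_pos: [0.528, 0.2653, 0.1633]
orientation: [179.7, 45.1, -95.4]
force: [0.3, -1.1, -1.8]
opening: 0.0607
gripper_force: 30.0
```

```bash
python3 -c "
from m import *
stat(4)"
```

```text
t 14.95 F e,n,z [-0.14, -0.83, -1.34] sem [0.17 0.24 0.42] M [-2.811  0.354 -0.006] bar n 19.37 e 2.89 z 0.2743 or [179.74  45.06 -95.43]
```

{"api": "arm_command", "payload": {"steps": [{"translation": [-0.2,0,0.2],"rotation": [0,0,0],"claw": 30},{"translation": [-0.4,0,0.4],"rotation": [0,0,0],"claw": 30},{"translation": [-0.4,0,0.4],"rotation": [0,0,0],"claw": 30}]}}

```text
clock: 15.3
tool_pos: [0.5281, 0.2659, 0.1633]
orientation: [179.7, 45.1, -95.4]
force: [0.4, -1.8, -2.2]
opening: 0.0602
gripper_force: 30.0
```

```bash
sed -i "s/F=\[\];W=\[\];p=\[\]/F=[];W=[];p=[];Mo=[]/; s/F.append(o\['force'\]); p.app/F.append(o['force']); Mo.append(o['moment']); p.app/; s/np.round(o\['moment'\],3)/np.round(np.mean(Mo,0),3)/" m.py; python3 -c "
from m import *
stat(6)"
```

```text
t 15.55 F e,n,z [0.35, -1.1, -1.6] sem [0.17 0.19 0.15] M [-2.871  0.357 -0.039] bar n 19.93 e 2.89 z 0.2743 or [179.73  45.06 -95.43]
```

{"api": "arm_command", "payload": {"steps": [{"translation": [-0.2,0,0.2],"rotation": [0,0,0],"claw": 30},{"translation": [-0.4,0,0.4],"rotation": [0,0,0],"claw": 30},{"translation": [-0.4,0,0.4],"rotation": [0,0,0],"claw": 30}]}}

```text
clock: 15.9
tool_pos: [0.5281, 0.2665, 0.1633]
orientation: [179.7, 45.1, -95.4]
force: [-0.6, -0.7, -0.8]
opening: 0.0604
gripper_force: 29.9
```

```bash
python3 -c "
from m import *
stat(6)"
```

```text
t 16.15 F e,n,z [0.03, -1.21, -1.26] sem [0.12 0.12 0.13] M [-2.931  0.315 -0.043] bar n 20.5 e 2.88 z 0.2743 or [179.73  45.06 -95.43]
```

{"api": "arm_command", "payload": {"steps": [{"translation": [-0.2,0,0.2],"rotation": [0,0,0],"claw": 30},{"translation": [-0.4,0,0.4],"rotation": [0,0,0],"claw": 30},{"translation": [-0.6,0,0.6],"rotation": [0,0,0],"claw": 30},{"translation": [-0.7,0,0.7],"rotation": [0,0,0],"claw": 30}]}}

```text
clock: 16.6
tool_pos: [0.5282, 0.2674, 0.1633]
orientation: [179.7, 45.1, -95.4]
force: [1.3, -2.3, -1.0]
opening: 0.0607
gripper_force: 29.9
```

```bash
python3 -c "
from m import *
stat(8)"
```

```text
t 16.95 F e,n,z [0.51, -2.14, -1.24] sem [0.16 0.15 0.13] M [-3.083  0.331 -0.058] bar n 21.46 e 2.89 z 0.2743 or [179.74  45.06 -95.43]
```

Pressing with about 2 N, and the hook has been held on the lower rail for over a second. Next I slide down along the shank, which leans about 0.275 rad.

{"api": "arm_command", "payload": {"steps": [{"translation": [0.8,0,1.4],"rotation": [0,0,0],"claw": 30},{"translation": [1.6,0,2.8],"rotation": [0,0,0],"claw": 30},{"translation": [2.4,0,4.2],"rotation": [0,0,0],"claw": 30},{"translation": [3.2,0,5.6],"rotation": [0,0,0],"claw": 30},{"translation": [4.0,0,7.0],"rotation": [0,0,0],"claw": 30}]}}

```text
clock: 17.5
tool_pos: [0.5284, 0.2696, 0.1554]
orientation: [179.7, 45.1, -95.4]
force: [-0.3, -1.8, -0.0]
opening: 0.0606
gripper_force: 30.0
```

```bash
python3 -c "
from m import *
stat(6)"
```

```text
t 17.75 F e,n,z [0.14, -1.77, -2.68] sem [0.23 0.1  0.58] M [-3.258  0.345 -0.076] bar n 23.57 e 2.74 z 0.2662 or [179.69  45.03 -95.46]
```

{"api": "arm_command", "payload": {"steps": [{"translation": [0.9,0,1.6],"rotation": [0,0,0],"claw": 30},{"translation": [1.8,0,3.2],"rotation": [0,0,0],"claw": 30},{"translation": [2.8,0,4.9],"rotation": [0,0,0],"claw": 30},{"translation": [3.8,0,6.7],"rotation": [0,0,0],"claw": 30},{"translation": [4.9,0,8.7],"rotation": [0,0,0],"claw": 30}]}}

```text
clock: 18.3
tool_pos: [0.5286, 0.2723, 0.1459]
orientation: [179.7, 45.1, -95.4]
force: [0.4, -2.5, -0.7]
opening: 0.0607
gripper_force: 30.0
```

```bash
python3 -c "
from m import *
stat(5)"
```

```text
t 18.5 F e,n,z [0.54, -2.04, -2.51] sem [0.18 0.22 0.56] M [-3.344  0.337 -0.099] bar n 26.26 e 2.72 z 0.2565 or [179.69  45.03 -95.47]
```

{"api": "arm_command", "payload": {"steps": [{"translation": [0.8,0,1.4],"rotation": [0,0,0],"claw": 30},{"translation": [1.6,0,2.9],"rotation": [0,0,0],"claw": 30},{"translation": [2.4,0,4.3],"rotation": [0,0,0],"claw": 30},{"translation": [3.2,0,5.7],"rotation": [0,0,0],"claw": 30},{"translation": [3.9,0,7.0],"rotation": [0,0,0],"claw": 30}]}}

```text
clock: 19.05
tool_pos: [0.5288, 0.2745, 0.1382]
orientation: [179.7, 45.1, -95.4]
force: [-0.3, -1.2, -1.0]
opening: 0.0604
gripper_force: 30.0
```

```bash
python3 -c "
from m import *
stat(6)"
```

```text
t 19.3 F e,n,z [0.21, -1.66, -1.81] sem [0.22 0.12 0.19] M [-3.041  0.347 -0.057] bar n 28.52 e 2.74 z 0.249 or [179.71  45.04 -95.44]
```

{"api": "arm_command", "payload": {"steps": [{"translation": [0.2,0,0.4],"rotation": [0,0,0],"claw": 30},{"translation": [0.4,0,0.8],"rotation": [0,0,0],"claw": 30},{"translation": [0.6,0,1.1],"rotation": [0,0,0],"claw": 30},{"translation": [0.75,0,1.3],"rotation": [0,0,0],"claw": 30}]}}

```text
clock: 19.75
tool_pos: [0.5289, 0.2749, 0.137]
orientation: [179.8, 45.1, -95.4]
force: [0.2, -2.3, -0.4]
opening: 0.0603
gripper_force: 30.0
```

```bash
python3 -c "
from m import *
stat(6)"
```

```text
t 20.0 F e,n,z [0.2, -2.03, -0.47] sem [0.11 0.28 0.13] M [-2.697  0.337 -0.01 ] bar n 28.96 e 2.86 z 0.2479 or [179.74  45.06 -95.42]
```

{"api": "arm_command", "payload": {"steps": [{"translation": [0.2,0,0.3],"rotation": [0,0,0],"claw": 30},{"translation": [0.3,0,0.6],"rotation": [0,0,0],"claw": 30},{"translation": [0.4,0,0.8],"rotation": [0,0,0],"claw": 30}]}}

```text
clock: 20.35
tool_pos: [0.5289, 0.2752, 0.136]
orientation: [179.7, 45.1, -95.4]
force: [0.3, -1.8, 0.3]
opening: 0.0605
gripper_force: 30.0
```

```bash
python3 -c "
from m import *
stat(6)"
```

```text
t 20.6 F e,n,z [0.27, -2.15, 0.61] sem [0.15 0.12 0.11] M [-2.479  0.304 -0.015] bar n 29.25 e 2.85 z 0.247 or [179.74  45.07 -95.42]
```

Fz rose by about 2 N, so the bar is bottomed in the bend with the hook still held back. Now I let the hook swing back along its arc.

{"api": "arm_command", "payload": {"steps": [{"translation": [0.28,0,-1.13],"rotation": [0,0,0],"claw": 30},{"translation": [2.1,0,-2.1],"rotation": [0,0,0],"claw": 30},{"translation": [4.4,0,-3.4],"rotation": [0,0,0],"claw": 30},{"translation": [6.65,0,-4.7],"rotation": [0,0,0],"claw": 30},{"translation": [8.4,0,-5.7],"rotation": [0,0,0],"claw": 30}]}}

```text
clock: 21.15
tool_pos: [0.5278, 0.265, 0.1338]
orientation: [179.7, 45.1, -95.4]
force: [0.0, -0.3, -0.6]
opening: 0.0602
gripper_force: 30.0
```

```bash
python3 -c "
from m import *
stat(6)"
```

```text
t 21.4 F e,n,z [0.07, -0.28, -1.48] sem [0.14 0.07 0.29] M [-2.746e+00  3.540e-01  2.000e-03] bar n 19.03 e 2.76 z 0.2449 or [179.73  45.06 -95.44]
```

{"api": "arm_command", "payload": {"steps": [{"translation": [1.7,0,-1.2],"rotation": [0,0,0],"claw": 30},{"translation": [3.4,0,-2.4],"rotation": [0,0,0],"claw": 30},{"translation": [5.1,0,-3.6],"rotation": [0,0,0],"claw": 30},{"translation": [6.8,0,-4.8],"rotation": [0,0,0],"claw": 30},{"translation": [8.5,0,-6.1],"rotation": [0,0,0],"claw": 30}]}}

```text
clock: 21.95
tool_pos: [0.527, 0.2548, 0.1324]
orientation: [179.7, 45.1, -95.4]
force: [-0.2, -0.8, -1.3]
opening: 0.0602
gripper_force: 30.0
```

```bash
python3 -c "
from m import *
stat(4)"
```

```text
t 22.1 F e,n,z [-0.04, -0.19, -1.0] sem [0.2  0.23 0.23] M [-2.645  0.335  0.029] bar n 8.65 e 2.81 z 0.2433 or [179.73  45.06 -95.45]
```

{"api": "arm_command", "payload": {"steps": [{"translation": [1.5,0,-1.4],"rotation": [0,0,0],"claw": 30},{"translation": [3.0,0,-2.8],"rotation": [0,0,0],"claw": 30},{"translation": [4.5,0,-4.1],"rotation": [0,0,0],"claw": 30},{"translation": [6.0,0,-5.5],"rotation": [0,0,0],"claw": 30},{"translation": [7.6,0,-6.8],"rotation": [0,0,0],"claw": 30}]}}

```text
clock: 22.65
tool_pos: [0.5261, 0.2447, 0.1319]
orientation: [179.7, 45.1, -95.4]
force: [1.0, 0.6, -0.1]
opening: 0.0604
gripper_force: 30.0
```

```bash
python3 -c "
from m import *
stat(8)"
```

```text
t 23.0 F e,n,z [-0.21, -0.09, 0.34] sem [0.19 0.15 0.15] M [-2.325  0.328  0.064] bar n -1.32 e 2.84 z 0.2429 or [179.76  45.07 -95.41]
```

The hook now hangs near straight down with the bar carrying the grater (Fz near zero, Fn near zero). Opening gently.

{"api": "arm_command", "payload": {"steps": [{"translation": [0,0,0],"rotation": [0,0,0],"claw": 58},{"translation": [0,0,0],"rotation": [0,0,0],"claw": 60},{"translation": [0,0,0],"rotation": [0,0,0],"claw": 61},{"translation": [0,0,0],"rotation": [0,0,0],"claw": 62},{"translation": [0,0,0],"rotation": [0,0,0],"claw": 63}]}}

```text
clock: 23.55
tool_pos: [0.526, 0.2447, 0.1317]
orientation: [179.7, 45.1, -95.4]
force: [-0.4, 0.0, -0.3]
opening: 0.0629
gripper_force: 0.0
```

Run:
```python
from m import *
stat(4)
print(ctrl.get_obs()['opening'],ctrl.get_obs()['gripper_force'])
o,im,d=snap('scene'); P=cloud('scene',None,d); Q=P[np.isfinite(P[...,0])]; l=(Q[:,:2]-H0['scene'])@np.c_[e,nn]
for lo,hi in((.06,.085),(.085,.12),(.12,.16),(.185,.2),(.236,.252)):
    k=(abs(l[:,0])<.05)&(abs(l[:,1])<.06)&(Q[:,2]>lo)&(Q[:,2]<hi); print(lo,k.sum(),np.percentile(l[k]*1000,[2,50,98],axis=0).round(0).tolist() if k.any() else '')
u=proj([.527,.262,.2],*cam('scene'))[0].astype(int); a=im[u[1]-35:u[1]+35,u[0]-45:u[0]+45,::-1]
o,im,d=snap('wrist'); cv2.imwrite('pics/c3.png',np.hstack([cv2.resize(a,(450,350),interpolation=cv2.INTER_CUBIC),cv2.resize(im[:,:,::-1],(350,350))]))
```

```text
t 23.7 F e,n,z [-0.05, 0.09, -0.07] sem [0.16 0.2  0.16] M [-2.377  0.283 -0.033] bar n -1.3 e 2.76 z 0.2427 or [179.73  45.06 -95.43]
0.06281043682531723 0.005104642118922698
0.06 31 [[-22.0, -19.0], [29.0, 19.0], [32.0, 26.0]]
0.085 57 [[-30.0, -13.0], [25.0, 22.0], [30.0, 25.0]]
0.12 119 [[-35.0, -35.0], [27.0, -5.0], [47.0, 22.0]]
0.185 135 [[-45.0, -57.0], [2.0, -13.0], [37.0, 5.0]]
0.236 41 [[-14.0, -10.0], [2.0, -3.0], [22.0, 6.0]]
```

View pics/c3.png

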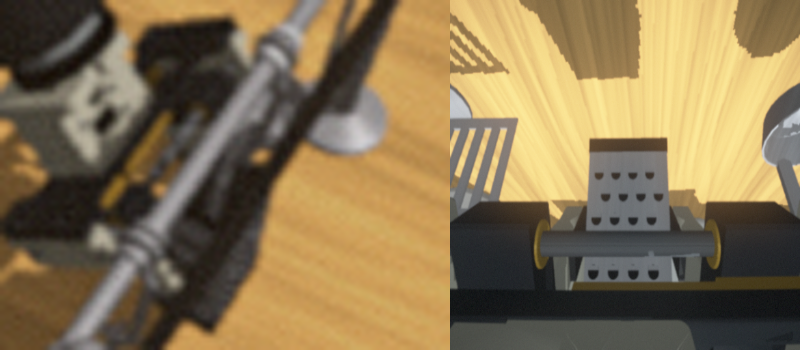

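The wrist crop shows the grater hanging upright between the opened fingers, with the turner at left and the ladle at right both clear. I open further and back off along the tool axis.

{"api": "arm_command", "payload": {"steps": [{"translation": [0,0,0],"rotation": [0,0,0],"claw": 66},{"translation": [0,0,0],"rotation": [0,0,0],"claw": 70},{"translation": [0,0,0],"rotation": [0,0,0],"claw": 75},{"translation": [0,0,0],"rotation": [0,0,0],"claw": 80},{"translation": [0,0,0],"rotation": [0,0,0],"claw": 84}]}}

```text
clock: 24.35
tool_pos: [0.526, 0.2448, 0.1318]
orientation: [179.7, 45.1, -95.4]
force: [-0.2, -0.2, -0.3]
opening: 0.0819
gripper_force: 0.0
```

{"api": "arm_command", "payload": {"steps": [{"translation": [0,0,-5],"rotation": [0,0,0],"claw": 84},{"translation": [0,0,-12],"rotation": [0,0,0],"claw": 84},{"translation": [0,0,-22],"rotation": [0,0,0],"claw": 84},{"translation": [0,0,-34],"rotation": [0,0,0],"claw": 84},{"translation": [0,0,-48],"rotation": [0,0,0],"claw": 84}]}}

```text
clock: 24.85
tool_pos: [0.523, 0.2101, 0.1665]
orientation: [179.8, 45.1, -95.4]
force: [-0.9, -0.1, -0.8]
opening: 0.0839
gripper_force: 0.0
```

{"api": "arm_command", "payload": {"steps": [{"translation": [0,0,-15],"rotation": [0,0,0],"claw": 84},{"translation": [0,0,-35],"rotation": [0,0,0],"claw": 84},{"translation": [0,0,-60],"rotation": [0,0,0],"claw": 84},{"translation": [0,0,-85],"rotation": [0,0,0],"claw": 84},{"translation": [0,0,-100],"rotation": [0,0,0],"claw": 84}]}}

```text
clock: 25.35
tool_pos: [0.5171, 0.1387, 0.2384]
orientation: [179.9, 45.0, -95.3]
force: [0.3, 0.2, 0.3]
opening: 0.0839
gripper_force: 0.0
```

Run:
```python
from m import *
for i in range(8):
    o,im,d=snap('top'); P=cloud('top',None,d); Q=P[np.isfinite(P[...,0])]; l=(Q[:,:2]-H0['top'])@np.c_[e,nn]
    r=[]
    for lo,hi in((.18,.2),(.236,.252)):
        k=(abs(l[:,0])<.035)&(abs(l[:,1])<.05)&(Q[:,2]>lo)&(Q[:,2]<hi); r.append((int(k.sum()),np.percentile(l[k]*1000,[2,50,98],axis=0).round(1).tolist() if k.any() else ''))
    print(o['clock'],r)
a=im[130:300,90:260,::-1]
o,im,d=snap('wrist'); cv2.imwrite('pics/c4.png',np.hstack([cv2.resize(a,(380,380)),cv2.resize(im[:,:,::-1],(420,380))]))
```

```text
25.35 [(260, [[-27.1, -21.5], [-2.7, -7.4], [28.1, 19.3]]), (64, [[-18.0, -14.1], [0.4, -2.2], [20.5, 5.2]])]
25.4 [(263, [[-27.3, -21.2], [-2.6, -7.6], [28.0, 19.4]]), (68, [[-17.9, -13.4], [0.4, -2.0], [23.0, 5.7]])]
25.45 [(263, [[-27.2, -21.3], [-2.5, -7.2], [28.1, 19.7]]), (69, [[-19.5, -15.1], [-0.3, -2.0], [22.2, 6.8]])]
25.5 [(265, [[-27.3, -21.4], [-2.3, -7.3], [28.3, 20.2]]), (68, [[-17.8, -13.6], [0.3, -2.1], [20.5, 6.9]])]
25.55 [(261, [[-27.2, -21.0], [-2.6, -7.0], [27.8, 20.1]]), (68, [[-20.2, -13.7], [-0.3, -2.1], [20.7, 5.8]])]
25.6 [(259, [[-27.1, -21.1], [-2.6, -7.1], [28.0, 20.3]]), (69, [[-19.5, -16.0], [0.3, -2.2], [22.1, 5.6]])]
25.65 [(262, [[-27.3, -21.1], [-2.7, -6.9], [28.2, 20.0]]), (67, [[-20.1, -13.9], [-0.8, -1.8], [20.6, 6.0]])]
25.7 [(267, [[-27.2, -21.4], [-2.8, -6.8], [27.8, 20.5]]), (65, [[-17.8, -14.6], [0.2, -1.9], [22.2, 6.3]])]
```

View pics/c4.png

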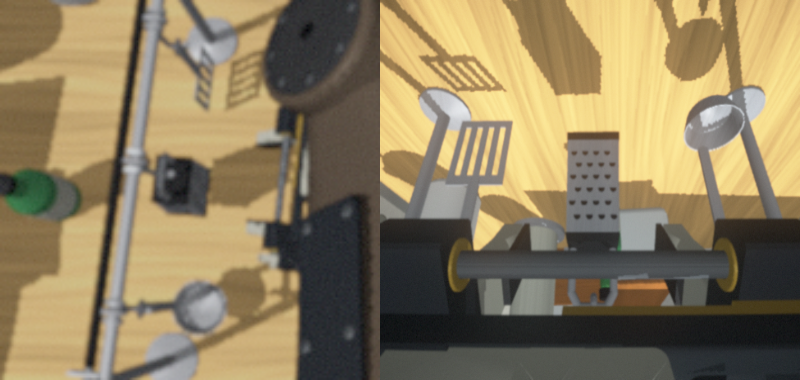

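The grater hangs upright on the middle hook, still to within about 1 mm. The hand is clear of it, and the turner, ladle and bottle are undisturbed. Handing in.

```bash
python3 -c "
from h import *
print(ctrl.close_job())"
```

```text
the job is handed in; nothing more can be done
None
```

The job is handed in at about 26 s: the grater hangs upright and still by its bar in the middle hook, after I pressed the hook against the lower rail with about 2 N and slid the bar down into the bend; the result of the judging was not shown.

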